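# Open the cheese press and set the mould lid on the draining rack

## Robot

A 7-joint arm with a two-finger parallel gripper is mounted at the origin on the work surface. World frame = base frame: x ahead of the robot, y to its left, z up, the work surface at z = 0. Lengths are in m, angles in degrees, forces in N, time in s.
With the tool pointing down it reaches from about 0.425 to 0.875 m from the base axis. Payload 4.7 kg.
Tool frame: the origin (TCP) lies midway between the tips of the shut fingers; the grasp point (between the pads) lies 19 mm behind it; z points along the fingers, y is the line along which they close (so a half turn about z gives the same grasp; the last joint's range is limited). The gripper opens to 87 mm and grips with 3 to 60 N. Pads are 19 mm wide; open, the fingers measure 117 mm over their backs; the gripper's body (75 mm by 190 mm) begins 51 mm behind the grasp point.
Start: joints at [71.339, 18.392, -4.016, 83.108, 1.295, 78.541, -3.26], TCP at [0.217, -0.613, 0.19] pointing down, gripper open.
Joint ranges: [-163.93, 163.93], [-17.29, 119.83], [-79.2, 71.16], [3.27, 140.29], [-89.18, 269.18], [5.43, 117.66], [-154.24, 154.24]. Speed limits (degrees/s): [147.25, 147.25, 180, 180, 180, 180, 180].

## Interface

Orientations are given as [roll, pitch, yaw] about the fixed x, y, z axes, in that order (R = Rz(yaw) Ry(pitch) Rx(roll)).
In Python, from cell import env gives the robot as it stands.
- The arm moves only by the tool step_arm, never from a script. Its argument "moves" is a list of rows, each an object with "dp": the shift along the tool's x, y, z in mm, a list of three; "dr": the turn, a rotation vector about the tool's x, y, z in rad, a list of three; "fingers": the closure, from 0 (fully open) to 1 (shut). In form: [{"dp": [dx, dy, dz], "dr": [ax, ay, az], "fingers": fingers}, ...]. A call has exactly 5 rows; each row shifts and turns the commanded pose from where the row before left it, along the tool's axes as they then stand; what a row does not reach is not made up. A row lasts 1/8 s, in which the tool goes at most 62.5 mm and 10.7 degrees, less where a joint would pass 70% of its speed; a pose out of reach is approached as far as the arm can. A call with a gripper value outside its range is refused whole. The fingers move at their own pace and stop on an object; "squeeze" is the grip in N (left out, the last holds). Time passes only in rows, so rows that do not move let the fingers close, or fill a call up. It gives the time, the measured TCP pose, the force, the opening and the grip force at its end, in the units of the state.
- env.get_obs(): the state, without advancing time (a new reading comes with each control period).
- env.read_camera(name): name is "side" or "top"; returns the picture (480x640x3 uint8, red, green, blue); there is no depth.
- env.camera_model(name): a dict with "fx", "fy", "cx", "cy" (pixels), "k1" (the pictures are not rectified: a ray, as slopes to the right and down, at radius r is drawn at 1 + k1 r^2 times it, then the intrinsics apply), "R" (3x3) and "t" (3): a world point X has camera coordinates R X + t. Camera axes: x right, y down, z forward; pixel columns grow to the right and rows downward; lengths in m; the calibration is good to about 2 mm. A picture is of the moment at which its call begins. camera_model takes no time and is no camera call.
- env.sign_off(): hands the job in; it is judged then, once.
The state is a dict: "time_s": time; "qpos": joint angles; "joint_velocities": joint speeds; "effort": joint torques, N m; "tool_pos": TCP position; "tool_rot": TCP orientation; "force": force on the tool from outside, world axes, zero at the start; "wrist_torque": the same for the moment, N m; "grip_width": finger opening in m; "grasp_force": force on a finger pad.
Only numpy, scipy, OpenCV 4.12 (cv2) and the standard library are available. Lean on these libraries where they do the work, as an engineer would, in place of code of your own. Each camera call takes 0.05 s, during which the arm holds its last target. There are 200 camera calls.

## Task

Take the cheese mould out of pressure: push the press's red lever over its stiff detent into the float notch so that the ram rises. Then lift the lid off the mould by its black knob and lay it gently, knob up, in the middle of the draining rack. Do not bang, strain or snag the press, drop the lid, drag the mould along or disturb anything else on the table.

Things in the scene. Friction and masses are not known exactly. Their poses are not given: they have to be found in the camera images.
- press: Fixed bench press. Origin on the table, under the centre of the mould; its x axis points to its back, away from the robot (front = -x, open), y to the left, z up. Steel base plate 190 x 190 x 25 mm high, on which the mould stands. Nothing stands on the front side of the mould. The press takes no harm from pushes below 45 N.
- press_arm (a point): End of the press's overhead arm, centre of its underside, 345 mm above the table and straight above the mould. The blue arm, 50 mm wide and 40 high, runs to the left and a little back to a blue column, 45 x 45 mm and 400 mm tall, at x +50, y +115 mm of the press.
- lever_hinge (a point): Hinge of the lever, on the press at x -10, y -155, z 75 mm; axis along the press's y. Around it a grey bracket, 75 mm long in x, 52 mm wide in y, 95 mm high over the table, with yellow (hold) and green (float) marks.
- lever (a joint): Red-gripped lever. 0 = hold (leans 0.35 rad to the front); grows as it is pushed to the back; upright at 0.35. Starts at 0 to 0.08. Easy at first, then resistance rises to 10 to 20 N at the grip near 0.3 and vanishes at the detent's crest (0.42), then it snaps into the float notch at about 0.70 (above 0.60 is float). Let go before that, it falls back. Hard stop at 0.72.
- lever_grip (a point): Centre of the lever's red grip, 105 mm from the hinge. The grip is a round bar, 32 mm in diameter, reaching from 69 to 141 mm from the hinge; it can be pushed from the front with closed fingers.
- ram_foot (a point): Centre of the underside of the ram's black foot, a disc 52 mm across, 14 thick, on an 18 mm rod, above the mould's centre. Linked to the lever: 178 mm over the table in hold (3 mm over the knob), 298 in float. Even raised it bars a gripper from straight above the knob: come in 30 to 45 degrees tilted from the front or right, lift the lid only 15 to 30 mm, then draw it out to the front.
- mould: White cheese mould, loose, 2.5 kg, full; 140 mm in diameter at the rim, 90 mm high, standing centred on the press's base plate (origin: centre of its underside). Open at the top, the recess 18 mm deep and about 128 mm wide.
- lid: Loose round white lid lying on the mould, about 0.3 kg. Origin: centre of its underside. From below: plug 116 mm in diameter, 8 mm high, which sits in the mould; plate 152 mm in diameter, 10 mm thick, resting on the rim; steel neck 22 mm in diameter; black knob. z axis up through the knob. It starts with its origin 107 mm above the table.
- lid_knob (a point): Centre of the lid's black cylindrical knob, 36 mm in diameter and 30 mm high, 51 mm above the lid's origin; the knob's underside is 18 mm above the plate.
- rack: Fixed steel draining rack, 200 x 200 mm, bars' top 30 mm above the table; origin on the table under its centre. Resting on it the lid's origin is 30 mm above the table.
- cheese_a: Bystander: small cream cheese, 110 mm in diameter, 50 mm high; origin at the underside. Leave it alone.
- cheese_b: Bystander: another such cream cheese.
- cheese_c: Bystander: an orange cheese of the same size.
- spare_mould: Bystander: empty white mould, 124 mm in diameter, 85 mm high; origin at the underside.
- spare_lid: Bystander: spare lid like the other but with a blue knob, lying on the table; not the one to move.
- salt_jar: Bystander: jar 80 mm in diameter, 120 mm high, blue cap; origin at the underside.
- brush: Bystander: hand brush lying on the table in front of the robot, under 60 mm high.
Things that resemble listed ones, but are neither listed nor needed, are in the scene too. Leave any yellow look-alike of the mould alone.

How it is judged (in metres and radians):
On the way, in this order (a step that is already met when the one before it is completed fails the run):
1. the lever lies in the float notch and the ram is up, with the lid still on the mould (value of joint lever above 0.6 rad and z of ram_foot in the frame of press above 0.275 m and z of lid in the frame of mould below 0.088 m), for 0.2 s.
2. the lid is lifted clear of the mould, held by the fingers (z of lid in the frame of mould above 0.092 m and contact force between the fingers and lid above 0.5 N), for 0.2 s.
At the end, for the whole second after the job is handed in: The lever rests in the float notch (above 0.60 rad) with the ram's foot over 275 mm high; the lid lies at rest and flat (within 0.1 rad), knob up, on the rack's bars, its centre within 50 mm of the rack's centre along each of the rack's axes; the mould stands upright within 20 mm of its place (value of joint lever above 0.6 rad and z of ram_foot in the frame of press above 0.275 m and x of lid in the frame of rack between -0.05 and 0.05 m and y of lid in the frame of rack between -0.05 and 0.05 m and z of lid in the frame of rack between 0.024 and 0.036 m and angle between lid's own z axis and vertical below 0.1 rad and linear speed of lid below 0.02 m/s and horizontal distance between mould and press below 0.02 m and angle between mould's own z axis and vertical below 0.05 rad); the robot touches nothing.
It fails at once if the robot pushes or hits the press, its lever or its ram with more than 45 N, or the lid strikes the press with more than 25 N (contact force between any of the arm, the fingers and press above 45 N or contact force between lid and press above 25 N).
It fails at once if the lid is banged or pressed onto the rack with more than 40 N (contact force between lid and rack above 40 N).
It fails at once if the lid is let go more than 20 mm above the rack (horizontal distance between lid and mould above 0.05 m and z of lid in the frame of rack above 0.05 m and contact force between the fingers and lid below 0.1 N).
It fails at once if the mould is dragged more than 20 mm (distance of mould from where it was at the start of the episode above 0.02 m).
It fails at once if one of the bystanders is moved more than 30 mm (distance of any of cheese_a, cheese_b, cheese_c, spare_mould, spare_lid, salt_jar, brush from where it was at the start of the episode above 0.03 m).
It also fails if it takes over 72 s, if anything falls off the work surface, if the arm or the gripper's body presses on something with over 40 N, if the wrist force passes 120 N, or if a joint passes its speed limit or range.

## Working session

There is one attempt and no reset: what is moved stays moved. The work goes in short steps, Python scripts to look and compute and a tool call to move; the robot and the scene stay as the last step left them, time stands still between calls to the robot, and variables do not carry over. Pictures are saved under pics/ and viewed, at most 10 in all, crops included, and the job is handed in when it is done.

Besides the shell and the picture viewer there is one more tool, called after "Request:" in YAML: its name, and indented under it one key for each argument. step_arm: Moves the arm, as the interface text tells. Its arguments: {"type":"object","properties":{"moves":{"type":"array","items":{"type":"object","properties":{"dp":{"type":"array","items":{"type":"number"}},"dr":{"type":"array","items":{"type":"number"}},"fingers":{"type":"number"}}}},"squeeze":{"type":"number"}},"required":["moves"]}

```bash
mkdir -p pics; ls
python3 - <<'E'
from cell import env
import cv2
for n in ("side","top"):
    im=env.read_camera(n); cv2.imwrite(f"pics/{n}0.png",im[:,:,::-1])
    m=env.camera_model(n); print(n,m)
o=env.get_obs(); print(o)
E
```

```text
pics
side {'fx': 516.3052535749065, 'fy': 516.3052535749065, 'cx': 323.6515188652157, 'cy': 237.60273629543283, 'k1': -0.06666944621317523, 'R': array([[-0.94389595, -0.33001414,  0.01229214],
       [-0.23003355,  0.63031666, -0.7414752 ],
       [ 0.23694936, -0.70270305, -0.67086767]]), 't': array([0.50443134, 0.26068752, 1.5707222 ])}
top {'fx': 588.2124992306632, 'fy': 588.2124992306632, 'cx': 311.60917180515423, 'cy': 235.6561145679433, 'k1': -0.18772761627047935, 'R': array([[-0.01160026, -0.99992903,  0.00271459],
       [-0.99298445,  0.01120013, -0.11771339],
       [ 0.11767463, -0.00406105, -0.9930439 ]]), 't': array([0.03266733, 0.5822238 , 1.78374867])}
{'time_s': 0.1, 'qpos': array([71.33889813, 18.43518778, -4.01470116, 83.16693783,  1.29658443,
       78.54261879, -3.25974949]), 'joint_velocities': array([-0.06664427, -0.08038083,  0.01510144, -0.16263089,  0.06479313,
        0.07988427,  0.01347764]), 'effort': array([ 3.99181072e-04, -4.92568767e+01, -4.05565482e-01, -3.13396204e+01,
       -6.40170439e-02,  3.94791516e-02,  4.07672189e-05]), 'tool_pos': array([ 0.21638902, -0.61233638,  0.18937513]), 'tool_rot': array([-1.79900573e+02,  7.31731547e-03,  1.94704599e+01]), 'force': array([-0.82135221,  0.51047831,  0.08638284]), 'wrist_torque': array([-0.00482637,  0.01078951, -0.01276012]), 'grasp_force': 0.0, 'grip_width': 0.08685724888271353}
```

View pics/side0.png

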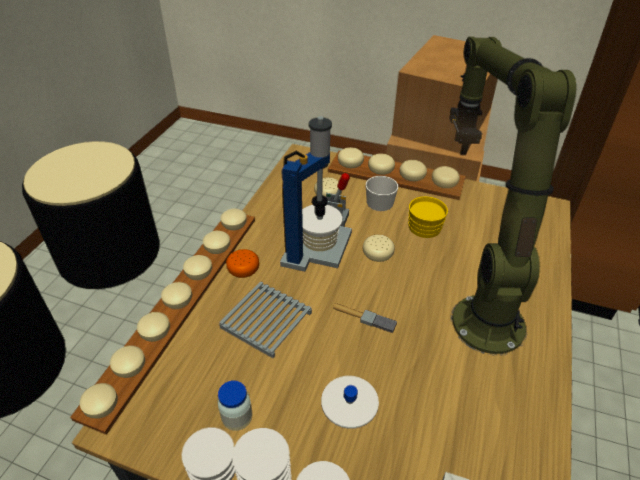

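View pics/top0.png

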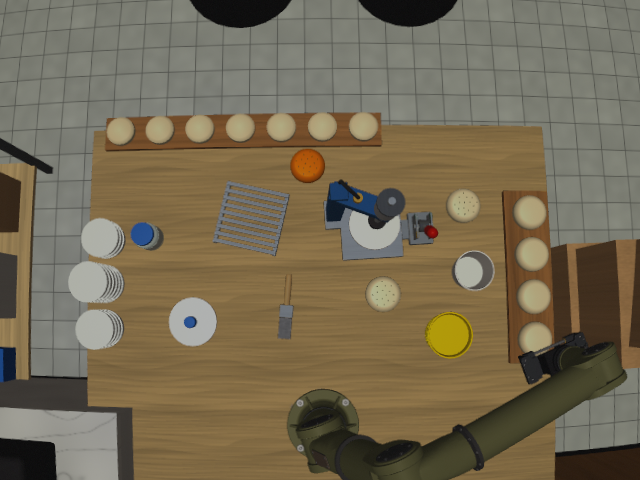

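```bash
cat > h.py <<'E'
import numpy as np, cv2
from cell import env
C={n:env.camera_model(n) for n in("side","top")}
def KD(n):
    m=C[n]; return np.array([[m['fx'],0,m['cx']],[0,m['fy'],m['cy']],[0,0,1.]]),np.array([m['k1'],0,0,0.])
def ray(n,uv):
    K,D=KD(n); m=C[n]; p=cv2.undistortPoints(np.array(uv,float).reshape(-1,1,2),K,D)[:,0]
    d=np.c_[p,np.ones(len(p))]@m['R']; return -m['R'].T@m['t'],d
def plane(n,uv,z):
    o,d=ray(n,uv); return o+d*((z-o[2])/d[:,2])[:,None]
def tri(a,b):
    o1,d1=ray("top",a);o2,d2=ray("side",b);d1=d1[0];d2=d2[0]
    s=np.linalg.lstsq(np.c_[d1,-d2],o2-o1,rcond=None)[0]
    p,q=o1+s[0]*d1,o2+s[1]*d2; return (p+q)/2,np.linalg.norm(p-q)
def proj(n,X):
    K,D=KD(n); m=C[n]; return cv2.projectPoints(np.array(X,float).reshape(-1,1,3),cv2.Rodrigues(m['R'])[0],m['t'],K,D)[0][:,0]
def blob(im,lo,hi,roi):
    x0,y0,x1,y1=roi; h=cv2.cvtColor(im,cv2.COLOR_RGB2HSV); m=np.zeros(h.shape[:2],np.uint8)
    m[y0:y1,x0:x1]=cv2.inRange(h,lo,hi)[y0:y1,x0:x1]; return m
def cen(m): y,x=np.nonzero(m); return np.array([x.mean(),y.mean()]),len(x)
E
python3 - <<'E'
from h import *
S=cv2.imread("pics/side0.png")[:,:,::-1].copy();T=cv2.imread("pics/top0.png")[:,:,::-1].copy()
rt=blob(T,(0,150,80),(8,255,255),(415,215,445,245))|blob(T,(172,150,80),(180,255,255),(415,215,445,245))
rs=blob(S,(0,150,80),(8,255,255),(330,165,360,200))|blob(S,(172,150,80),(180,255,255),(330,165,360,200))
a,b=cen(rt),cen(rs);print("red",a,b,tri(a[0],b[0]))
# rack
for n,im,roi in(("top",T,(205,175,296,262)),("side",S,(215,280,315,358))):
    m=blob(im,(0,0,0),(180,75,255),roi); m=cv2.morphologyEx(m,cv2.MORPH_OPEN,np.ones((2,2)))
    y,x=np.nonzero(m); r=cv2.minAreaRect(np.c_[x,y].astype(np.float32)); P=plane(n,np.c_[x,y],.03)[:,:2]
    r2=cv2.minAreaRect(P.astype(np.float32)); print(n,r,r2)
    cv2.imwrite(f"pics/m_{n}.png",m)
Z=lambda im,x0,y0,w,h,k:cv2.resize(im[y0:y0+h,x0:x0+w],None,fx=k,fy=k,interpolation=cv2.INTER_CUBIC)
A=Z(T,320,175,130,95,5);B=Z(S,270,115,110,160,3.6)
cv2.imwrite("pics/c1.png",A[:,:,::-1]);cv2.imwrite("pics/c2.png",B[:,:,::-1])
E
```

```text
red (array([432.06382979, 232.10638298]), 94) (array([342.93396226, 179.60377358]), 106) (array([ 0.57423014, -0.3192413 ,  0.17654834]), np.float64(0.0043969092615816965))
top ((251.60812377929688, 218.7483673095703), (65.20966339111328, 63.34220886230469), 12.63336181640625) ((0.6389120817184448, 0.21220077574253082), (0.2029837816953659, 0.1990663856267929), 76.81013488769531)
side ((266.03448486328125, 317.95989990234375), (63.00304412841797, 73.96775817871094), 40.710845947265625) ((0.6339259147644043, 0.2321256846189499), (0.21242456138134003, 0.20590128004550934), 76.66275024414062)
```

View pics/c1.png

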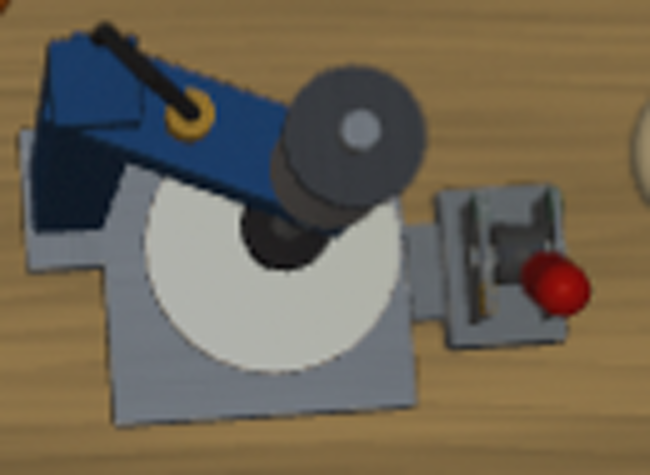

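View pics/c2.png

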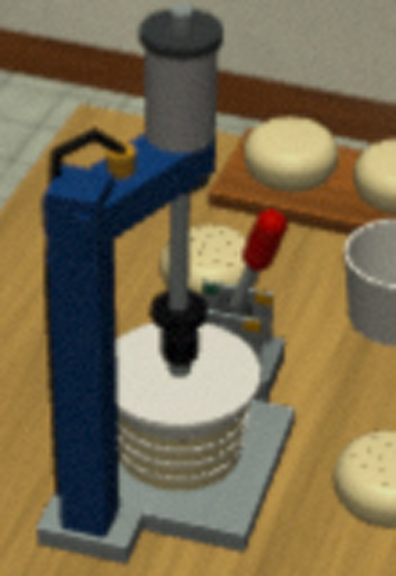

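Run:
```python
from h import *
np.set_printoptions(precision=4,suppress=True)
S=cv2.imread("pics/side0.png")[:,:,::-1].copy();T=cv2.imread("pics/top0.png")[:,:,::-1].copy()
# base plate front corners (crop1) 
c=np.array([[115,424],[415,405]])/5+[320,175]
F=plane("top",c,.025);print("front corners",F,np.linalg.norm(F[0]-F[1]))
v=F[0]-F[1];yaw=np.arctan2(-v[0],v[1]);print("yaw",np.degrees(yaw))
ex=np.array([np.cos(yaw),np.sin(yaw),0]);print("press from plate",F.mean(0)+.095*ex)
sc=np.array([[247,546],[292,408]])/3.6+[270,115];print("side plate corners (front-left, front-right)",plane("side",sc,.025))
# lid disc: edge points
for n,im,roi,z in(("top",T,(345,200,405,252),.125),("side",S,(295,200,345,232),.125)):
    m=blob(im,(0,0,150),(180,45,255),roi);cs=max(cv2.findContours(m,0,cv2.CHAIN_APPROX_NONE)[0],key=cv2.contourArea)[:,0]
    P=plane(n,cs,z)[:,:2]
    best=None
    rng=np.random.default_rng(0)
    for _ in range(3000):
        q=P[rng.choice(len(P),3,False)];A=np.c_[2*q,np.ones(3)]
        try:s=np.linalg.solve(A,(q**2).sum(1))
        except Exception:continue
        r=np.sqrt(max(s[2]+s[0]**2+s[1]**2,0))
        if not .07<r<.082: continue
        k=(abs(np.hypot(*(P-s[:2]).T)-r)<.0012).sum()
        if best is None or k>best[0]:best=(k,s[:2],r)
    print(n,"lid",len(P),best)
    if n=="top":tc=proj(n,[*best[1],z])
    else:print("lid height tri",tri(tc,proj(n,[*best[1],z])))
# black blob in side: knob+foot
b=blob(S,(0,0,0),(180,255,45),(308,190,332,222));x,y=[f(np.nonzero(b)[1]) for f in(np.min,np.max)],[f(np.nonzero(b)[0]) for f in(np.min,np.max)];print("black",x,y)
for r in range(y[0],y[1]+1):
    k=np.nonzero(b[r])[0]; print(r,k.min() if len(k) else 0,k.max() if len(k) else 0,end="; ")
# rack corners
for n,c in(("top",[[230,183],[289,193],[274,255],[214,242]]),("side",[[221,322],[262,285],[311,311],[272,352]])):
    print(n,plane(n,c,.03)[:,:2],plane(n,c,.03).mean(0))
ct=cv2.boxPoints(((251.6,218.7),(65,63.3),12.6));print(ct)
for s in([266,318],[266.5,317.5]):print(tri([251.6,218.7],s))
```

```text
front corners [[ 0.5073 -0.0703  0.025 ]
 [ 0.5167 -0.2575  0.025 ]] 0.18746742730547075
yaw 2.8786746365233746
press from plate [ 0.6069 -0.1592  0.025 ]
side plate corners (front-left, front-right) [[ 0.4996 -0.0494  0.025 ]
 [ 0.5172 -0.2482  0.025 ]]
top lid 144 (np.int64(80), array([ 0.6068, -0.1591]), np.float64(0.07399279162750644))
side lid 123 (np.int64(40), array([ 0.6049, -0.1532]), np.float64(0.07300916775946723))
lid height tri (array([ 0.6074, -0.1598,  0.1191]), np.float64(0.00037253103682014893))
black [np.int64(312), np.int64(328)] [np.int64(195), np.int64(216)]
195 328 328; 196 316 323; 197 315 325; 198 313 326; 199 313 327; 200 313 327; 201 312 326; 202 312 326; 203 313 327; 204 313 325; 205 315 324; 206 316 323; 207 316 323; 208 316 323; 209 316 324; 210 316 324; 211 316 324; 212 316 324; 213 316 323; 214 316 323; 215 317 322; 216 318 321; top [[0.7528 0.2808]
 [0.7183 0.0952]
 [0.5242 0.1428]
 [0.5666 0.3297]] [0.6405 0.2121 0.03  ]
side [[0.7543 0.2937]
 [0.7014 0.1162]
 [0.5184 0.163 ]
 [0.5698 0.3402]] [0.636  0.2283 0.03  ]
[[212.9785 242.4981]
 [226.7869 180.7226]
 [290.2216 194.9019]
 [276.4131 256.6774]]
(array([0.6437, 0.2153, 0.0042]), np.float64(0.0030537707966825627))
(array([0.6427, 0.2148, 0.0067]), np.float64(0.0018094778905686302))
```

```bash
cat >> h.py <<'E'
from scipy.spatial.transform import Rotation as Ro
def plan(target,rpy,n=None,p=None,R=None):
    """per-row tool-frame dp (mm) and dr (rad) from the present pose to the target"""
    o=env.get_obs(); p=np.array(o['tool_pos'] if p is None else p); R=Ro.from_euler('xyz',o['tool_rot'],degrees=True) if R is None else R
    G=Ro.from_euler('xyz',rpy,degrees=True); w=(R.inv()*G).as_rotvec(); d=np.array(target)-p
    n=n or int(max(np.ceil(np.linalg.norm(d)/.05),np.ceil(np.linalg.norm(w)/.15)))
    print("n",n,"dr",np.round(w/n,3))
    for i in range(n):
        Ri=R*Ro.from_rotvec(w*i/n); print(i,"dp",np.round(Ri.inv().apply(d/n)*1000,1))
E
python3 -c "
from h import *
plan([.4997,-.3198,.17],[180,0,2.9],10)"
```

```text
n 10 dr [-0.     0.     0.029]
0 dp [ 36.5 -18.1   2. ]
1 dp [ 35.9 -19.2   2. ]
2 dp [ 35.4 -20.2   2. ]
3 dp [ 34.8 -21.2   2. ]
4 dp [ 34.1 -22.2   2. ]
5 dp [ 33.5 -23.2   2. ]
6 dp [ 32.8 -24.2   2. ]
7 dp [ 32.1 -25.1   1.9]
8 dp [ 31.3 -26.    1.9]
9 dp [ 30.6 -26.9   1.9]
```

Request:
step_arm:
  moves:
    - {"dp": [36.5,-18,2],"dr": [0,0,0.029],"fingers": 1}
    - {"dp": [36,-19,2],"dr": [0,0,0.029],"fingers": 1}
    - {"dp": [35.5,-20,2],"dr": [0,0,0.029],"fingers": 1}
    - {"dp": [35,-21,2],"dr": [0,0,0.029],"fingers": 1}
    - {"dp": [34,-22,2],"dr": [0,0,0.029],"fingers": 1}

```text
time_s: 0.72
tool_pos: [0.3596, -0.4662, 0.1798]
tool_rot: [-180.0, 0.0, 11.1]
force: [-0.0, 0.4, -0.1]
grip_width: 0.0447
grasp_force: 0.0
```

Request:
step_arm:
  moves:
    - {"dp": [33.5,-23,2],"dr": [0,0,0.029],"fingers": 1}
    - {"dp": [33,-24,2],"dr": [0,0,0.029],"fingers": 1}
    - {"dp": [32,-25,2],"dr": [0,0,0.029],"fingers": 1}
    - {"dp": [31,-26,2],"dr": [0,0,0.029],"fingers": 1}
    - {"dp": [30,-27,2],"dr": [0,0,0.029],"fingers": 1}

```text
time_s: 1.35
tool_pos: [0.5005, -0.3206, 0.1698]
tool_rot: [-180.0, 0.0, 2.8]
force: [0.1, -0.6, -0.5]
grip_width: 0.0016
grasp_force: 0.0
```

```bash
python3 -c "
from h import *
S=env.read_camera('side')
S0=cv2.imread('pics/side0.png')
A=cv2.resize(S[:,:,::-1][130:250,280:430],None,fx=3,fy=3)
B=cv2.resize(S0[275:365,205:325],None,fx=3,fy=3)
c=np.zeros((360,810,3),np.uint8);c[:,:450]=A;c[:270,450:]=B;cv2.imwrite('pics/s1.png',c[:,:800])
# rack prediction into side from top fit
r=cv2.boxPoints(((.6389,.2122),(.200,.200),76.8))
print(proj('side',np.c_[r,[.03]*4]),proj('side',np.c_[r,[.0]*4]))
print(env.get_obs()['tool_pos'],env.get_obs()['force'])
plan([.610,-.314,.17],[180,0,2.9],12)"
```

```text
[[313.76074981 304.94701108]
 [261.66825749 278.82690333]
 [220.66444139 319.82121262]
 [274.86497706 350.39069762]] [[313.76853182 311.26540483]
 [262.30695705 285.17241679]
 [221.90146522 326.11577709]
 [275.42057714 356.5839024 ]]
[ 0.5053372  -0.31376508  0.16962131] [ 3.62338682  4.77860929 -0.06327492]
n 12 dr [-0. -0.  0.]
0 dp [ 8.7  0.5 -0. ]
1 dp [ 8.7  0.5 -0. ]
2 dp [ 8.7  0.5 -0. ]
3 dp [ 8.7  0.5 -0. ]
4 dp [ 8.7  0.5 -0. ]
5 dp [ 8.7  0.5 -0. ]
6 dp [ 8.7  0.5 -0. ]
7 dp [ 8.7  0.5 -0. ]
8 dp [ 8.7  0.5 -0. ]
9 dp [ 8.7  0.5 -0. ]
10 dp [ 8.7  0.5 -0. ]
11 dp [ 8.7  0.5 -0. ]
```

View pics/s1.png

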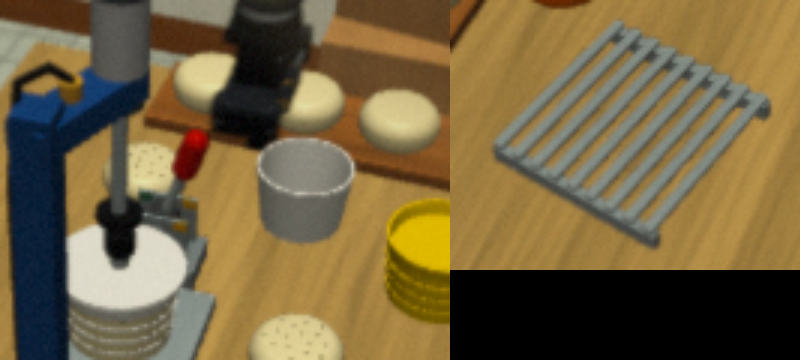

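```bash
python3 -c "
from h import *
print(env.get_obs()['tool_pos'],env.get_obs()['force'],proj('side',env.get_obs()['tool_pos']))"
```

```text
[ 0.5053372  -0.31376508  0.16962131] [ 3.62338682  4.77860929 -0.06327492] [[361.84418366 186.2022999 ]]
```

Request:
step_arm:
  moves:
    - {"dp": [9,2,0],"dr": [0,0,0],"fingers": 1}
    - {"dp": [8,1,0],"dr": [0,0,0],"fingers": 1}
    - {"dp": [7,0,0],"dr": [0,0,0],"fingers": 1}
    - {"dp": [7,0,0],"dr": [0,0,0],"fingers": 1}
    - {"dp": [7,0,0],"dr": [0,0,0],"fingers": 1}

```text
time_s: 2.02
tool_pos: [0.5383, -0.3231, 0.1703]
tool_rot: [180.0, 0.0, 2.8]
force: [0.6, 0.4, 0.4]
grip_width: 0.0001
grasp_force: 0.0
```

Request:
step_arm:
  moves:
    - {"dp": [5,0,0],"dr": [0,0,0],"fingers": 1}
    - {"dp": [5,0,0],"dr": [0,0,0],"fingers": 1}
    - {"dp": [5,0,0],"dr": [0,0,0],"fingers": 1}
    - {"dp": [5,0,0],"dr": [0,0,0],"fingers": 1}
    - {"dp": [5,0,0],"dr": [0,0,0],"fingers": 1}

```text
time_s: 2.65
tool_pos: [0.5622, -0.3218, 0.1748]
tool_rot: [179.9, 0.0, 2.8]
force: [-11.9, 4.2, 20.0]
grip_width: 0.0004
grasp_force: 11.3
```

```bash
python3 -c "
from h import *
T=env.read_camera('top');S=env.read_camera('side')
c=np.zeros((405,800,3),np.uint8)
c[:400,:400]=cv2.resize(T[175:275,350:450],None,fx=4,fy=4);c[:400,400:]=cv2.resize(S[130:230,290:390],None,fx=4,fy=4)
cv2.imwrite('pics/s2.png',c[:,:,::-1])
o=env.get_obs();print(o['tool_pos'],o['force'],proj('side',o['tool_pos']),proj('top',o['tool_pos']))"
```

```text
[ 0.56273799 -0.32183264  0.17501419] [-9.56230163  2.88497853 18.06342908] [[346.87713205 180.30080266]] [[432.79559344 235.38748003]]
```

View pics/s2.png

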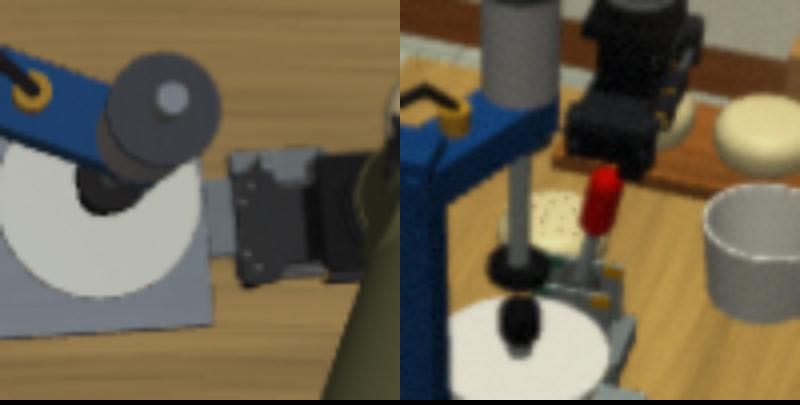

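```bash
python3 -c "
from h import *
H=np.array([.6046,-.3145,.075]);ey=np.array([-.0502,.9987,0]);ex=np.array([.9987,.0502,0])
for uv in([290+208/4,130+170/4],[290+197/4,130+235/4],[290+202/4,130+200/4]):
    o,d=ray('side',uv);P=o+d[0]*(((H-o)@ey)/(d[0]@ey));r=P-H;print(P.round(4),'len',np.linalg.norm(r),'lever',.35+np.arctan2(r@ex,r[2]))
for z in np.arange(.17,.26,.01):print(round(z,3),proj('side',[.607,-.159,z+.007]))
"
```

```text
[ 0.58   -0.3157  0.2081] len 0.13531645356448951 lever 0.16715453685684387
[ 0.5875 -0.3154  0.1362] len 0.06355518444356911 lever 0.0773936887490081
[ 0.5843 -0.3155  0.1752] len 0.10224170716179665 lever 0.14950536942823167
0.17 [[319.46020334 204.22940779]]
0.18 [[319.48114659 201.84905026]]
0.19 [[319.50226592 199.45014853]]
0.2 [[319.52356334 197.03250613]]
0.21 [[319.54504094 194.59592422]]
0.22 [[319.56670081 192.14020148]]
0.23 [[319.58854507 189.66513419]]
0.24 [[319.61057588 187.1705161 ]]
0.25 [[319.63279542 184.6561385 ]]
```

Request:
step_arm:
  moves:
    - {"dp": [-15,0,0],"dr": [0,0,0],"fingers": 1}
    - {"dp": [-15,-3,-5],"dr": [0,0,0],"fingers": 1}
    - {"dp": [0,-2,-10],"dr": [0,0,0],"fingers": 1}
    - {"dp": [0,0,-7],"dr": [0,0,0],"fingers": 1}
    - {"dp": [0,0,0],"dr": [0,0,0],"fingers": 1}

```text
time_s: 3.38
tool_pos: [0.5339, -0.3181, 0.1934]
tool_rot: [179.9, -0.1, 2.9]
force: [-0.5, -0.7, -0.5]
grip_width: 0.0007
grasp_force: 0.0
```

Request:
step_arm:
  moves:
    - {"dp": [5,0,0],"dr": [0,0,0],"fingers": 1}
    - {"dp": [5,0,0],"dr": [0,0,0],"fingers": 1}
    - {"dp": [4,0,0],"dr": [0,0,0],"fingers": 1}
    - {"dp": [4,0,0],"dr": [0,0,0],"fingers": 1}
    - {"dp": [4,0,0],"dr": [0,0,0],"fingers": 1}

```text
time_s: 4.0
tool_pos: [0.5551, -0.3169, 0.1922]
tool_rot: [-180.0, 0.0, 2.9]
force: [-0.9, -0.2, -0.7]
grip_width: 0.0003
grasp_force: 0.0
```

Request:
step_arm:
  moves:
    - {"dp": [4,0,0],"dr": [0,0,0],"fingers": 1}
    - {"dp": [4,0,0],"dr": [0,0,0],"fingers": 1}
    - {"dp": [4,0,0],"dr": [0,0,0],"fingers": 1}
    - {"dp": [4,0,0],"dr": [0,0,0],"fingers": 1}
    - {"dp": [0,0,0],"dr": [0,0,0],"fingers": 1}

```text
time_s: 4.62
tool_pos: [0.5712, -0.3159, 0.1923]
tool_rot: [-180.0, -0.0, 2.9]
force: [0.4, 0.3, 0.6]
grip_width: 0.0007
grasp_force: 0.0
```

```bash
python3 -c "
from h import *
T=env.read_camera('top');S=env.read_camera('side')
c=np.zeros((600,800,3),np.uint8)
c[:400,:400]=cv2.resize(T[175:275,350:450],None,fx=4,fy=4);c[:600,400:]=cv2.resize(S[120:220,310:376],(400,600),interpolation=cv2.INTER_CUBIC)
cv2.imwrite('pics/s3.png',c[:,:,::-1])
o=env.get_obs();print(o['tool_pos'],o['force'],proj('side',o['tool_pos']),proj('top',o['tool_pos']))"
```

```text
[ 0.57079289 -0.31617795  0.19231758] [ 0.40763314  0.43468849 -0.45447374] [[344.39816745 176.68246824]] [[431.99167143 231.88216952]]
```

View pics/s3.png

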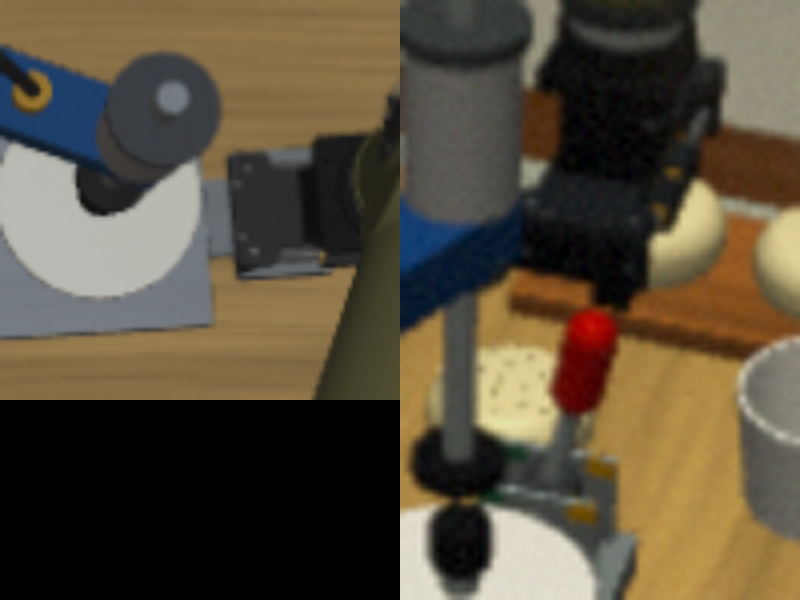

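Request:
step_arm:
  moves:
    - {"dp": [-20,0,0],"dr": [0,0,0],"fingers": 1}
    - {"dp": [-20,0,5],"dr": [0,0,0],"fingers": 1}
    - {"dp": [0,0,16],"dr": [0,0,0],"fingers": 1}
    - {"dp": [0,0,16],"dr": [0,0,0],"fingers": 1}
    - {"dp": [4,0,0],"dr": [0,0,0],"fingers": 1}

```text
time_s: 5.35
tool_pos: [0.5342, -0.317, 0.1529]
tool_rot: [-179.9, 0.2, 2.9]
force: [-0.0, -0.6, 0.1]
grip_width: 0.0004
grasp_force: 0.0
```

Request:
step_arm:
  moves:
    - {"dp": [4,0,0],"dr": [0,0,0],"fingers": 1}
    - {"dp": [4,0,0],"dr": [0,0,0],"fingers": 1}
    - {"dp": [4,0,0],"dr": [0,0,0],"fingers": 1}
    - {"dp": [4,0,0],"dr": [0,0,0],"fingers": 1}
    - {"dp": [0,0,0],"dr": [0,0,0],"fingers": 1}

```text
time_s: 5.98
tool_pos: [0.5513, -0.317, 0.1554]
tool_rot: [180.0, -0.0, 2.9]
force: [1.0, -0.3, 0.0]
grip_width: 0.0004
grasp_force: 0.0
```

```bash
cat >> h.py <<'E'
def lev(S):
    m=blob(S,(0,150,80),(8,255,255),(310,140,365,200))|blob(S,(172,150,80),(180,255,255),(310,140,365,200))
    y,x=np.nonzero(m); H=np.array([.6046,-.3145,.075]);ey=np.array([-.0502,.9987,0]);ex=np.array([.9987,.0502,0])
    o,d=ray('side',[x.mean(),y.mean()]);P=o+d[0]*(((H-o)@ey)/(d[0]@ey));r=P-H
    return (x.mean(),y.mean(),len(x)),'lever~',.35+np.arctan2(r@ex,r[2])
E
python3 -c "
from h import *
S0=cv2.imread('pics/side0.png')[:,:,::-1].copy();print(lev(S0))
S=env.read_camera('side');print(lev(S))
o=env.get_obs();print(o['tool_pos'],o['force'],o['grasp_force'])"
```

```text
((np.float64(342.9339622641509), np.float64(179.60377358490567), 106), 'lever~', np.float64(0.07683671024706479))
((np.float64(338.7352941176471), np.float64(181.4558823529412), 68), 'lever~', np.float64(0.19794279995633254))
[ 0.55095755 -0.3171054   0.15534936] [-0.78205179 -0.02659206 -0.52729692] 0.0
```

Request:
step_arm:
  moves:
    - {"dp": [4,0,0],"dr": [0,0,0],"fingers": 1}
    - {"dp": [4,0,0],"dr": [0,0,0],"fingers": 1}
    - {"dp": [4,0,0],"dr": [0,0,0],"fingers": 1}
    - {"dp": [0,0,0],"dr": [0,0,0],"fingers": 1}
    - {"dp": [0,0,0],"dr": [0,0,0],"fingers": 1}

```text
time_s: 6.65
tool_pos: [0.56, -0.3169, 0.1559]
tool_rot: [-180.0, 0.3, 2.8]
force: [-7.5, 1.0, 6.3]
grip_width: 0.0008
grasp_force: 4.2
```

```bash
python3 -c "
from h import *
S=env.read_camera('side');print(lev(S));cv2.imwrite('pics/s4.png',S[:,:,::-1])
for im in(cv2.imread('pics/side0.png')[:,:,::-1].copy(),S):
    m=blob(im,(0,150,80),(8,255,255),(310,140,365,200))|blob(im,(172,150,80),(180,255,255),(310,140,365,200))
    print([(r,np.nonzero(m[r])[0].min(),np.nonzero(m[r])[0].max()) for r in range(160,200) if m[r].any()])
    b=blob(im,(0,0,0),(180,255,45),(305,180,333,222));print([(r,len(np.nonzero(b[r])[0])) for r in range(180,218)])
o=env.get_obs();print(o['tool_pos'],o['force'],o['grasp_force'])" | sed 's/np.int64//g'
```

```text
((np.float64(338.1), np.float64(181.22857142857143), 70), 'lever~', np.float64(0.22335703299076157))
[(173, (342), (347)), (174, (342), (348)), (175, (341), (349)), (176, (341), (349)), (177, (341), (349)), (178, (340), (348)), (179, (340), (348)), (180, (339), (345)), (181, (339), (344)), (182, (339), (344)), (183, (339), (343)), (184, (338), (342)), (185, (338), (342)), (186, (338), (342)), (187, (338), (341)), (188, (339), (344)), (189, (343), (343))]
[(180, 0), (181, 0), (182, 0), (183, 0), (184, 0), (185, 0), (186, 0), (187, 0), (188, 0), (189, 0), (190, 0), (191, 0), (192, 0), (193, 0), (194, 0), (195, 1), (196, 3), (197, 6), (198, 9), (199, 10), (200, 10), (201, 15), (202, 15), (203, 15), (204, 13), (205, 10), (206, 8), (207, 8), (208, 8), (209, 9), (210, 9), (211, 9), (212, 9), (213, 8), (214, 8), (215, 6), (216, 4), (217, 0)]
[(176, (336), (341)), (177, (336), (342)), (178, (336), (342)), (179, (336), (341)), (180, (336), (341)), (181, (336), (340)), (182, (335), (340)), (183, (335), (340)), (184, (335), (339)), (185, (335), (342)), (186, (335), (339)), (187, (336), (341)), (188, (339), (339))]
[(180, 0), (181, 0), (182, 0), (183, 0), (184, 0), (185, 0), (186, 0), (187, 0), (188, 0), (189, 0), (190, 0), (191, 4), (192, 6), (193, 9), (194, 10), (195, 13), (196, 16), (197, 15), (198, 15), (199, 13), (200, 10), (201, 4), (202, 0), (203, 0), (204, 1), (205, 6), (206, 8), (207, 8), (208, 9), (209, 9), (210, 8), (211, 9), (212, 9), (213, 8), (214, 8), (215, 6), (216, 4), (217, 0)]
[ 0.56004487 -0.31692965  0.1559008 ] [-8.44768938  2.44651177  6.40526197] 4.2039406299591064
```

Request:
step_arm:
  moves:
    - {"dp": [4,0,0],"dr": [0,0,0],"fingers": 1}
    - {"dp": [4,0,0],"dr": [0,0,0],"fingers": 1}
    - {"dp": [0,0,0],"dr": [0,0,0],"fingers": 1}
    - {"dp": [0,0,0],"dr": [0,0,0],"fingers": 1}
    - {"dp": [0,0,0],"dr": [0,0,0],"fingers": 1}

```text
time_s: 7.32
tool_pos: [0.5659, -0.3166, 0.1567]
tool_rot: [-179.9, 0.5, 2.8]
force: [-15.1, 2.9, 12.5]
grip_width: 0.0004
grasp_force: 7.6
```

```bash
python3 -c "
from h import *
S=env.read_camera('side')
o=env.get_obs();p=o['tool_pos'];print(p,o['force'],lev(S))
A=cv2.resize(S[140:215,300:380],(800,600)[:2] and (640,600),interpolation=cv2.INTER_CUBIC)
f=lambda q:tuple(int(v) for v in (proj('side',q)[0]-[300,140])*8)
for z,c in((0,(0,255,0)),(.07,(255,255,0))):cv2.circle(A,f(p+[0,0,z]),4,c,-1)
cv2.imwrite('pics/s5.png',A[:,:,::-1])"
```

```text
[ 0.56589747 -0.31657614  0.15672362] [-14.58523428   2.94505385  11.40571888] ((np.float64(336.7971014492754), np.float64(180.95652173913044), 69), 'lever~', np.float64(0.2742134480053291))
```

View pics/s5.png

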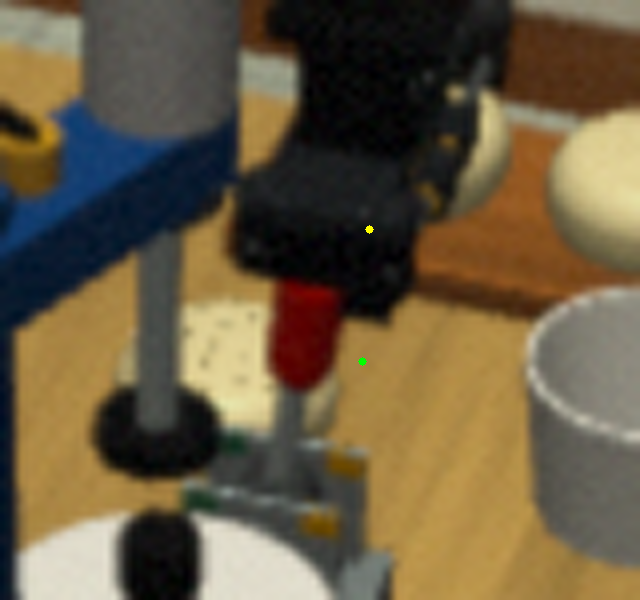

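Request:
step_arm:
  moves:
    - {"dp": [4,0,-1],"dr": [0,0,0],"fingers": 1}
    - {"dp": [4,0,-1],"dr": [0,0,0],"fingers": 1}
    - {"dp": [4,0,0],"dr": [0,0,0],"fingers": 1}
    - {"dp": [0,0,0],"dr": [0,0,0],"fingers": 1}
    - {"dp": [0,0,0],"dr": [0,0,0],"fingers": 1}

```text
time_s: 8.0
tool_pos: [0.5758, -0.3161, 0.1587]
tool_rot: [-179.9, 0.8, 2.7]
force: [-19.3, 3.9, 14.6]
grip_width: 0.0002
grasp_force: 9.7
```

Request:
step_arm:
  moves:
    - {"dp": [4,0,0],"dr": [0,0,0],"fingers": 1}
    - {"dp": [4,0,0],"dr": [0,0,0],"fingers": 1}
    - {"dp": [3,0,0],"dr": [0,0,0],"fingers": 1}
    - {"dp": [0,0,0],"dr": [0,0,0],"fingers": 1}
    - {"dp": [0,0,0],"dr": [0,0,0],"fingers": 1}

```text
time_s: 8.62
tool_pos: [0.591, -0.3151, 0.1587]
tool_rot: [-180.0, 0.3, 2.8]
force: [-9.4, 1.6, 8.6]
grip_width: 0.0003
grasp_force: 5.1
```

```bash
cat >> h.py <<'E'
def foot(S):
    b=blob(S,(0,0,0),(180,255,45),(305,160,333,222));rr=np.array([b[r].astype(bool).sum() for r in range(480)])
    w=np.nonzero(rr>=13)[0]; return w
E
python3 -c "
from h import *
S=env.read_camera('side');print(lev(S),foot(S))
o=env.get_obs();print(o['tool_pos'],o['force'])"
```

```text
((np.float64(331.7659574468085), np.float64(179.9468085106383), 94), 'lever~', np.float64(0.4710411534290152)) [164 165 166 167 168 169 170 171 185 186 187]
[ 0.59117264 -0.31511496  0.15875907] [-9.55262657  2.63196234  9.51777063]
```

Request:
step_arm:
  moves:
    - {"dp": [4,0,0],"dr": [0,0,0],"fingers": 1}
    - {"dp": [4,0,0],"dr": [0,0,0],"fingers": 1}
    - {"dp": [4,0,0],"dr": [0,0,0],"fingers": 1}
    - {"dp": [4,0,0],"dr": [0,0,0],"fingers": 1}
    - {"dp": [0,0,0],"dr": [0,0,0],"fingers": 1}

```text
time_s: 9.3
tool_pos: [0.6108, -0.314, 0.157]
tool_rot: [180.0, -0.1, 2.9]
force: [-0.0, -0.7, -0.3]
grip_width: 0.0004
grasp_force: 0.0
```

```bash
python3 -c "
from h import *
S=env.read_camera('side');print(lev(S),foot(S))
o=env.get_obs();print(o['tool_pos'],o['force'])
for z in(.27,.28,.29,.3,.31):print(z,proj('side',[.607,-.159,z+.007]))"
```

```text
((np.float64(328.17543859649123), np.float64(181.6315789473684), 57), 'lever~', np.float64(0.6345483980780675)) [163 164 165 166 167 168 169 170 171 172 173 174 175 176 177 178 179]
[ 0.61047952 -0.31413097  0.15694306] [-0.18051312  0.21781931  0.03005671]
0.27 [[319.67780962 179.5672571 ]]
0.28 [[319.7006088  176.99232307]]
0.29 [[319.72360577 174.39676898]]
0.3 [[319.74680288 171.78037318]]
0.31 [[319.7702025  169.14291134]]
```

Request:
step_arm:
  moves:
    - {"dp": [-15,0,0],"dr": [0,0,0],"fingers": 1}
    - {"dp": [-35,0,-15],"dr": [0,0,0],"fingers": 1}
    - {"dp": [-40,0,-25],"dr": [0,0,0],"fingers": 1}
    - {"dp": [-20,0,-30],"dr": [0,0,0],"fingers": 1}
    - {"dp": [0,0,-20],"dr": [0,0,0],"fingers": 1}

```text
time_s: 9.98
tool_pos: [0.4975, -0.3212, 0.2494]
tool_rot: [179.9, -0.0, 2.7]
force: [-0.0, -0.7, -0.4]
grip_width: 0.0007
grasp_force: 0.0
```

```bash
python3 -c "
from h import *
S=env.read_camera('side');print(lev(S),foot(S))
o=env.get_obs();print(o['tool_pos'],o['qpos'])
plan([.52,-.17,.255],[180,-40,2.9],10)"
```

```text
((np.float64(327.7260273972603), np.float64(180.013698630137), 73), 'lever~', np.float64(0.6328348256450991)) [166 172 173 174 175 176 177 178 179]
[ 0.49950638 -0.32136815  0.25198414] [ 44.61905097  10.77701609 -16.81909138  85.90509374   3.21463116
  83.42030188 -59.55336772]
n 10 dr [ 0.001  0.069 -0.   ]
0 dp [  2.8 -15.   -0.4]
1 dp [  2.8 -15.   -0.2]
2 dp [  2.8 -15.    0. ]
3 dp [  2.8 -15.    0.2]
4 dp [  2.8 -15.    0.4]
5 dp [  2.7 -15.    0.6]
6 dp [  2.7 -15.    0.8]
7 dp [  2.6 -15.    1. ]
8 dp [  2.5 -15.    1.2]
9 dp [  2.4 -15.    1.4]
```

Request:
step_arm:
  moves:
    - {"dp": [3,-15,0],"dr": [0,0.07,0],"fingers": 0}
    - {"dp": [3,-15,0],"dr": [0,0.07,0],"fingers": 0}
    - {"dp": [3,-15,0],"dr": [0,0.07,0],"fingers": 0}
    - {"dp": [3,-15,0],"dr": [0,0.07,0],"fingers": 0}
    - {"dp": [3,-15,0],"dr": [0,0.07,0],"fingers": 0}

```text
time_s: 10.65
tool_pos: [0.5102, -0.2437, 0.2487]
tool_rot: [180.0, -20.2, 2.8]
force: [-0.6, 0.5, 0.8]
grip_width: 0.0423
grasp_force: 0.0
```

Request:
step_arm:
  moves:
    - {"dp": [3,-15,1],"dr": [0,0.07,0],"fingers": 0}
    - {"dp": [3,-15,1],"dr": [0,0.07,0],"fingers": 0}
    - {"dp": [3,-15,1],"dr": [0,0.07,0],"fingers": 0}
    - {"dp": [2,-15,1],"dr": [0,0.07,0],"fingers": 0}
    - {"dp": [2,-15,1],"dr": [0,0.07,0],"fingers": 0}

```text
time_s: 11.28
tool_pos: [0.5429, -0.1817, 0.2412]
tool_rot: [-178.9, -39.4, 2.9]
force: [-0.0, 1.2, 0.6]
grip_width: 0.0858
grasp_force: 0.0
```

```bash
python3 -c "
from h import *
S=env.read_camera('side');T=env.read_camera('top');print(lev(S),foot(S))
o=env.get_obs();p=o['tool_pos'];R=Ro.from_euler('xyz',o['tool_rot'],degrees=True);print(p,o['tool_rot'],o['grip_width'])
A=cv2.resize(S[100:250,280:400],(480,600),interpolation=cv2.INTER_CUBIC)
B=cv2.resize(T[170:320,355:435],(320,600),interpolation=cv2.INTER_CUBIC)
for n,I,off in(('side',A,(280,100)),('top',B,(355,170))):
    for q,c in(([0,0,0],(0,255,0)),([0,.0435,0],(255,0,255)),([0,-.0435,0],(0,255,255)),([0,0,-.07],(255,255,0))):
        u=(proj(n,p+R.apply(q))[0]-off)*4;cv2.circle(I,tuple(int(v) for v in u),3,c,-1)
    u=(proj(n,[.607,-.159,.158])[0]-off)*4;cv2.circle(I,tuple(int(v) for v in u),3,(255,128,0),-1)
cv2.imwrite('pics/s6.png',np.hstack([A,B])[:,:,::-1]);cv2.imwrite('pics/side6.png',S[:,:,::-1])"
```

```text
((np.float64(327.6857142857143), np.float64(179.97142857142856), 70), 'lever~', np.float64(0.6339333622453955)) [165 166 171 172 173 174 175 176 177 178 179]
[ 0.5414446  -0.18189729  0.23943992] [-178.83473947  -39.18681307    2.70436569] 0.08661921190939614
```

View pics/s6.png

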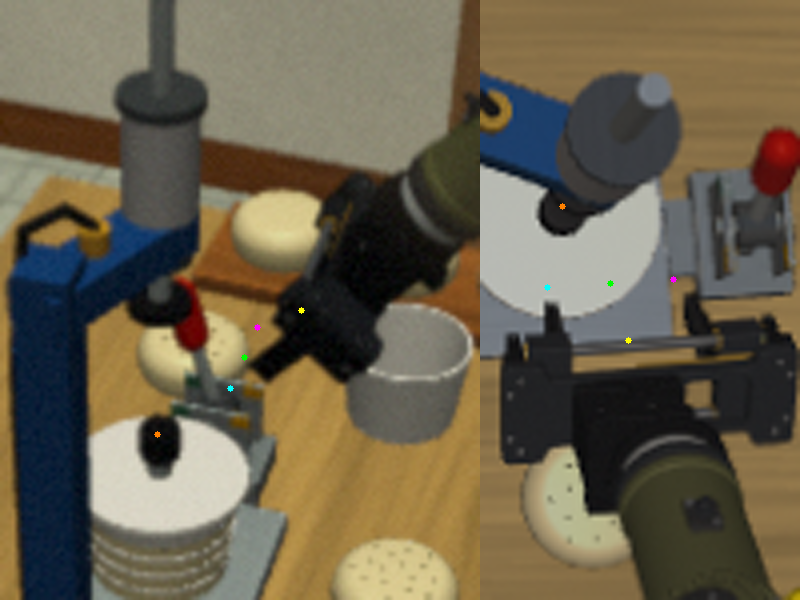

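```bash
python3 -c "
from h import *
o=env.get_obs();p=o['tool_pos'];R=Ro.from_euler('xyz',o['tool_rot'],degrees=True);print(p)
a=[355+72/4,170+303/4];b=[280+258/4,100+372/4]
P,g=tri(a,b);E=p+R.apply([0,-.051,0]);print('left tip',P,g,'expected',E,'diff w',P-E,'diff tool',R.inv().apply(P-E))
ar=[355+(692-480)/4,170+297/4];Q=plane('top',ar,P[2])[0];print('right tip',Q,'mid',(P+Q)/2-p,'gap',np.linalg.norm(P-Q),'tool',R.inv().apply((P+Q)/2-p))
# knob, from the side and top pictures
k=[355+(558-480)/4,170+215/4];ks=[280+160/4,100+440/4];print('knob',tri(k,ks))
"
```

```text
[ 0.5414446  -0.18189729  0.23943992]
left tip [ 0.52206417 -0.13974305  0.26027696] 0.008884903293814602 expected [ 0.5383842  -0.13099555  0.2402438 ] diff w [-0.01632003 -0.0087475   0.02003316] diff tool [-0.00029733  0.00743555 -0.02624526]
right tip [ 0.52934523 -0.23443936  0.26027696] mid [-0.0157399  -0.00519391  0.02083704] gap 0.09497581143111024 tool [ 0.00078971  0.00391095 -0.0263246 ]
knob (array([ 0.6022463 , -0.15573895,  0.15597422]), np.float64(0.0029131164330995067))
```

```bash
python3 -c "
from h import *
plan([.5968,-.1535,.1655],[180,-40,2.9],5)
plan([.6283,-.152,.127],[180,-40,2.9],5,p=[.5968,-.1535,.1655],R=Ro.from_euler('xyz',[180,-40,2.9],degrees=True))"
```

```text
n 5 dr [-0.004  0.003 -0.001]
0 dp [-0.6 -4.8 18.7]
1 dp [-0.6 -4.8 18.7]
2 dp [-0.7 -4.9 18.7]
3 dp [-0.7 -5.  18.7]
4 dp [-0.8 -5.  18.6]
n 5 dr [0. 0. 0.]
0 dp [-0.1  0.  10. ]
1 dp [-0.1  0.  10. ]
2 dp [-0.1  0.  10. ]
3 dp [-0.1  0.  10. ]
4 dp [-0.1  0.  10. ]
```

Request:
step_arm:
  moves:
    - {"dp": [-1,-7,20],"dr": [-0.004,0.003,0],"fingers": 0}
    - {"dp": [-1,-7,20],"dr": [-0.004,0.003,0],"fingers": 0}
    - {"dp": [0,-6,20],"dr": [-0.004,0.003,0],"fingers": 0}
    - {"dp": [0,-5,18],"dr": [-0.004,0.003,0],"fingers": 0}
    - {"dp": [0,0,15],"dr": [-0.004,0.003,0],"fingers": 0}

```text
time_s: 12.0
tool_pos: [0.5996, -0.1547, 0.17]
tool_rot: [179.8, -40.2, 2.8]
force: [0.8, 0.5, 0.0]
grip_width: 0.0871
grasp_force: 0.0
```

```bash
python3 -c "
from h import *
S=env.read_camera('side');T=env.read_camera('top');cv2.imwrite('pics/s7.png',S[:,:,::-1]);cv2.imwrite('pics/t7.png',T[:,:,::-1])
o=env.get_obs();p=o['tool_pos'];R=Ro.from_euler('xyz',o['tool_rot'],degrees=True);print(p,o['tool_rot'],o['force'])
tip=p+R.apply([0,.005,-.0263]);print('tip est',tip)
# fingers seen from above: dark columns per row over the lid, knob excluded by foot
u=proj('top',tip)[0];print('tip px',u)
g=cv2.cvtColor(T,cv2.COLOR_RGB2GRAY)
for r in range(int(u[1])-6,int(u[1])+14,2):
    k=np.nonzero(g[r,345:420]<70)[0]+345;print(r,[(int(s[0]),int(s[-1])) for s in np.split(k,np.nonzero(np.diff(k)>1)[0]+1) if len(s)])
plan([.6283,-.152,.127],[180,-40,2.9],5)"
```

```text
[ 0.59900465 -0.15412817  0.16879105] [179.90574607 -40.10052452   2.79006351] [ 0.38028027  0.39955181 -0.31750345]
tip est [ 0.5823201  -0.15990389  0.18891459]
tip px [377.26245814 228.59465886]
222 [(370, 386), (413, 415), (418, 419)]
224 [(370, 381), (413, 413), (415, 415), (419, 419)]
226 [(371, 379), (413, 413)]
228 [(373, 376), (392, 394), (413, 415), (419, 419)]
230 [(358, 360), (392, 395), (413, 415), (419, 419)]
232 [(358, 361), (392, 397), (400, 415), (419, 419)]
234 [(358, 361), (393, 416)]
236 [(348, 350), (352, 362), (393, 395), (399, 416)]
238 [(348, 351), (353, 363), (379, 387), (394, 417)]
240 [(347, 351), (353, 362), (394, 402), (406, 416)]
n 5 dr [ 0.001 -0.    -0.   ]
0 dp [-0.9 -0.2 10.2]
1 dp [-0.9 -0.2 10.2]
2 dp [-0.9 -0.1 10.2]
3 dp [-0.9 -0.1 10.2]
4 dp [-0.9 -0.1 10.2]
```

Request:
step_arm:
  moves:
    - {"dp": [-1,-0.5,10],"dr": [0,0,0],"fingers": 0}
    - {"dp": [-1,-0.5,10],"dr": [0,0,0],"fingers": 0}
    - {"dp": [-1,0,10],"dr": [0,0,0],"fingers": 0}
    - {"dp": [-1,0,8],"dr": [0,0,0],"fingers": 0}
    - {"dp": [0,0,0],"dr": [0,0,0],"fingers": 0}

```text
time_s: 12.72
tool_pos: [0.6208, -0.1521, 0.1375]
tool_rot: [179.9, -40.2, 2.8]
force: [-0.3, -0.3, -0.8]
grip_width: 0.0873
grasp_force: 0.0
```

Request:
step_arm:
  moves:
    - {"dp": [0,0,7],"dr": [0,0,0],"fingers": 0}
    - {"dp": [0,0,6],"dr": [0,0,0],"fingers": 0}
    - {"dp": [0,0,0],"dr": [0,0,0],"fingers": 0.25}
    - {"dp": [0,0,0],"dr": [0,0,0],"fingers": 0.4}
    - {"dp": [0,0,0],"dr": [0,0,0],"fingers": 0.5}
  squeeze: 15

```text
time_s: 13.35
tool_pos: [0.6294, -0.1523, 0.1289]
tool_rot: [179.8, -40.3, 2.8]
force: [-0.0, -0.1, -0.0]
grip_width: 0.0649
grasp_force: 0.0
```

Request:
step_arm:
  moves:
    - {"dp": [0,0,0],"dr": [0,0,0],"fingers": 0.6}
    - {"dp": [0,0,0],"dr": [0,0,0],"fingers": 0.7}
    - {"dp": [0,0,0],"dr": [0,0,0],"fingers": 0.8}
    - {"dp": [0,0,0],"dr": [0,0,0],"fingers": 0.9}
    - {"dp": [0,0,0],"dr": [0,0,0],"fingers": 1}
  squeeze: 15

```text
time_s: 13.98
tool_pos: [0.6294, -0.1528, 0.1288]
tool_rot: [179.8, -40.3, 2.8]
force: [-1.6, -2.7, 0.1]
grip_width: 0.0358
grasp_force: 15.0
```

Request:
step_arm:
  moves:
    - {"dp": [0,0,0],"dr": [0,0,0],"fingers": 1}
    - {"dp": [0,0,0],"dr": [0,0,0],"fingers": 1}
    - {"dp": [3.2,0,-3.8],"dr": [0,0,0],"fingers": 1}
    - {"dp": [3.2,0,-3.8],"dr": [0,0,0],"fingers": 1}
    - {"dp": [3.2,0,-3.8],"dr": [0,0,0],"fingers": 1}
  squeeze: 40

```text
time_s: 14.6
tool_pos: [0.6289, -0.1511, 0.1431]
tool_rot: [179.9, -40.2, 2.8]
force: [-0.0, 0.3, -3.6]
grip_width: 0.0353
grasp_force: 40.0
```

Request:
step_arm:
  moves:
    - {"dp": [3.2,0,-3.8],"dr": [0,0,0],"fingers": 1}
    - {"dp": [2,0,-2.3],"dr": [0,0,0],"fingers": 1}
    - {"dp": [0,0,0],"dr": [0,0,0],"fingers": 1}
    - {"dp": [0,0,0],"dr": [0,0,0],"fingers": 1}
    - {"dp": [0,0,0],"dr": [0,0,0],"fingers": 1}

```text
time_s: 15.22
tool_pos: [0.6292, -0.152, 0.1512]
tool_rot: [179.9, -40.2, 2.8]
force: [0.2, -0.2, -2.8]
grip_width: 0.0351
grasp_force: 40.0
```

```bash
python3 -c "
from h import *
S=env.read_camera('side');S0=cv2.imread('pics/s7.png')[:,:,::-1].copy()
o=env.get_obs();p=o['tool_pos'];R=Ro.from_euler('xyz',o['tool_rot'],degrees=True);print(p,o['tool_rot'],o['force'],o['grasp_force'],o['grip_width'])
for im in(S0,S):
    m=blob(im,(0,0,150),(180,45,255),(295,180,345,240));y,x=np.nonzero(m);print(len(x),x.min(),x.max(),y.min(),y.max())
for z in(.125,.145):print(proj('side',[.607,-.159,z]))
d=np.array([-.9987,-.0502,0]);print('front 10mm',R.inv().apply(d*10))"
```

```text
[ 0.62922711 -0.15204414  0.15130579] [179.86465204 -40.22416788   2.79124935] [ 0.66024599  0.22841682 -3.4975161 ] 39.99792158603668 0.03493613302776756
728 302 341 205 232
621 302 341 200 239
[[319.35405991 216.31574834]]
[[319.39434483 211.7241805 ]]
front 10mm [-7.63492953  0.03031962 -6.4574844 ]
```

Request:
step_arm:
  moves:
    - {"dp": [-8,0,-6.5],"dr": [0,0,0],"fingers": 1}
    - {"dp": [-15,0,-13],"dr": [0,0,0],"fingers": 1}
    - {"dp": [-19,0,-16],"dr": [0,0,0],"fingers": 1}
    - {"dp": [-19,0,-16],"dr": [0,0,0],"fingers": 1}
    - {"dp": [-19,0,-16],"dr": [0,0,0],"fingers": 1}

```text
time_s: 15.9
tool_pos: [0.5234, -0.157, 0.1508]
tool_rot: [179.9, -40.2, 2.7]
force: [-27.6, 5.0, 34.2]
grip_width: 0.0353
grasp_force: 40.0
```

Request:
step_arm:
  moves:
    - {"dp": [-19,0,-16],"dr": [0,0,0],"fingers": 1}
    - {"dp": [-12,0,-10],"dr": [0,0,0],"fingers": 1}
    - {"dp": [-6,0,-5],"dr": [0,0,0],"fingers": 1}
    - {"dp": [0,0,0],"dr": [0,0,0],"fingers": 1}
    - {"dp": [0,0,0],"dr": [0,0,0],"fingers": 1}

```text
time_s: 16.52
tool_pos: [0.4974, -0.1739, 0.1373]
tool_rot: [-179.3, -39.9, 2.9]
force: [0.3, -0.4, -2.5]
grip_width: 0.0351
grasp_force: 40.0
```

```bash
python3 -c "
from h import *
o=env.get_obs();p=o['tool_pos'];print(p,o['tool_rot'],o['force'],o['grasp_force'],o['qpos'])
T=env.read_camera('top');S=env.read_camera('side');cv2.imwrite('pics/t8.png',T[:,:,::-1]);cv2.imwrite('pics/s8.png',S[:,:,::-1])
plan([.48,.06,.155],[180,-40,12],5)
print('then');plan([.6389+.022,.2122+.007+.003,.155],[180,-40,20],6,p=[.48,.06,.155],R=Ro.from_euler('xyz',[180,-40,12],degrees=True))"
```

```text
[ 0.49736178 -0.17390993  0.13731095] [-179.28021044  -39.93955029    2.8563557 ] [ 0.27454691 -0.43542124 -2.51408975] 39.99803960323334 [ 45.00754507 -17.25691796  -9.91966329 136.45914247 -47.82337406
  37.10460474 -18.98390799]
n 5 dr [ 0.018  0.    -0.024]
0 dp [  1.4 -46.9  -2.9]
1 dp [  2.6 -46.9  -2. ]
2 dp [  3.7 -46.9  -1.2]
3 dp [  4.8 -46.8  -0.3]
4 dp [  6.  -46.6   0.5]
then
n 6 dr [ 0.015 -0.    -0.018]
0 dp [ 26.9 -20.2  22.6]
1 dp [ 27.2 -19.4  22.9]
2 dp [ 27.6 -18.5  23.1]
3 dp [ 27.9 -17.7  23.4]
4 dp [ 28.2 -16.8  23.7]
5 dp [ 28.5 -16.   23.9]
```

```bash
python3 -c "
from h import *
W=[[.525,-.12,.16],[.545,.04,.16],[.6625,.218,.13]];r=[180,-40,3];q=Ro.from_euler('xyz',r,degrees=True)
plan(W[0],r,4);plan(W[1],r,6,W[0],q);plan(W[2],r,8,W[1],q)"
```

```text
n 4 dr [-0.003  0.    -0.   ]
0 dp [  9.4 -13.1   0.7]
1 dp [  9.5 -13.1   0.6]
2 dp [  9.5 -13.1   0.6]
3 dp [  9.5 -13.1   0.6]
n 6 dr [0. 0. 0.]
0 dp [  3.6 -26.5   3. ]
1 dp [  3.6 -26.5   3. ]
2 dp [  3.6 -26.5   3. ]
3 dp [  3.6 -26.5   3. ]
4 dp [  3.6 -26.5   3. ]
5 dp [  3.6 -26.5   3. ]
n 8 dr [0. 0. 0.]
0 dp [  9.7 -21.5  13. ]
1 dp [  9.7 -21.5  13. ]
2 dp [  9.7 -21.5  13. ]
3 dp [  9.7 -21.5  13. ]
4 dp [  9.7 -21.5  13. ]
5 dp [  9.7 -21.5  13. ]
6 dp [  9.7 -21.5  13. ]
7 dp [  9.7 -21.5  13. ]
```

Request:
step_arm:
  moves:
    - {"dp": [9.5,-8,0],"dr": [-0.003,0,0],"fingers": 1}
    - {"dp": [9.5,-13,0.6],"dr": [-0.003,0,0],"fingers": 1}
    - {"dp": [9.5,-13,0.6],"dr": [-0.003,0,0],"fingers": 1}
    - {"dp": [9.5,-13,0.6],"dr": [-0.003,0,0],"fingers": 1}
    - {"dp": [0,-7,0],"dr": [0,0,0],"fingers": 1}

```text
time_s: 17.25
tool_pos: [0.5384, -0.1251, 0.1525]
tool_rot: [-179.4, -39.7, 3.0]
force: [-0.9, 0.2, -4.2]
grip_width: 0.035
grasp_force: 40.0
```

Request:
step_arm:
  moves:
    - {"dp": [4,-20,3],"dr": [0,0,0],"fingers": 1}
    - {"dp": [4,-26,3],"dr": [0,0,0],"fingers": 1}
    - {"dp": [4,-26,3],"dr": [0,0,0],"fingers": 1}
    - {"dp": [4,-26,3],"dr": [0,0,0],"fingers": 1}
    - {"dp": [4,-26,3],"dr": [0,0,0],"fingers": 1}

```text
time_s: 17.88
tool_pos: [0.5669, -0.0039, 0.1463]
tool_rot: [-179.1, -39.3, 2.8]
force: [0.7, 0.3, -3.9]
grip_width: 0.0355
grasp_force: 40.0
```

```bash
python3 -c "
from h import *
o=env.get_obs();p=o['tool_pos'];print(p,o['tool_rot'],o['force'],o['grasp_force'],o['qpos'])
plan([.6625,.218,.13],[180,-40,3],8)"
```

```text
[ 0.56689456 -0.00391197  0.14629916] [-179.07607967  -39.2668789     2.75994792] [ 0.69909015  0.31960797 -3.85969542] 39.99610662460327 [ 14.81253671 -17.233111   -13.44186813 134.7890648  -17.59613959
  23.6405762  -72.65229779]
n 8 dr [-0.002  0.002 -0.   ]
0 dp [  9.  -27.   10.4]
1 dp [  9.  -27.   10.4]
2 dp [  9.  -27.   10.4]
3 dp [  9.  -27.   10.3]
4 dp [  9.  -27.   10.3]
5 dp [  9.  -27.   10.3]
6 dp [  9.  -27.   10.2]
7 dp [  8.9 -27.1  10.2]
```

Request:
step_arm:
  moves:
    - {"dp": [0,-26,0],"dr": [-0.003,0.003,0],"fingers": 1}
    - {"dp": [0,-30,0],"dr": [-0.003,0.003,0],"fingers": 1}
    - {"dp": [6,-30,4],"dr": [-0.003,0.003,0],"fingers": 1}
    - {"dp": [10,-30,10],"dr": [-0.003,0.003,0],"fingers": 1}
    - {"dp": [10,-27,12],"dr": [0,0,0],"fingers": 1}

```text
time_s: 18.5
tool_pos: [0.5986, 0.1409, 0.1427]
tool_rot: [-179.8, -39.9, 2.8]
force: [0.1, -1.0, -4.2]
grip_width: 0.0347
grasp_force: 40.0
```

```bash
python3 -c "
from h import *
o=env.get_obs();p=o['tool_pos'];print(p,o['tool_rot'],o['force'],o['grasp_force'],o['qpos'])
plan([.6625,.218,.13],[180,-40,3],4)"
```

```text
[0.59858266 0.14094005 0.14274398] [-179.80080569  -39.91839387    2.7722079 ] [ 0.09941049 -1.0190095  -4.18194146] 39.997079372406006 [  16.1186022   -10.31328839  -37.22643097  128.99401864   16.90625799
   22.13542363 -123.5134975 ]
n 4 dr [-0.     0.    -0.001]
0 dp [ 10.9 -18.4  13.3]
1 dp [ 10.9 -18.4  13.3]
2 dp [ 10.9 -18.4  13.3]
3 dp [ 10.9 -18.4  13.3]
```

```bash
python3 -c "
from h import *
plan([.660,.224,.13],[180,-40,18],5)"
```

```text
n 5 dr [ 0.033  0.    -0.041]
0 dp [  8.4 -16.   10.4]
1 dp [  9.  -15.3  10.9]
2 dp [  9.6 -14.5  11.4]
3 dp [ 10.2 -13.7  11.9]
4 dp [ 10.7 -12.9  12.3]
```

Request:
step_arm:
  moves:
    - {"dp": [8.5,-16,10.5],"dr": [0.033,0,-0.041],"fingers": 1}
    - {"dp": [9,-15.3,11],"dr": [0.033,0,-0.041],"fingers": 1}
    - {"dp": [9.6,-14.5,11.4],"dr": [0.033,0,-0.041],"fingers": 1}
    - {"dp": [10.2,-13.7,12],"dr": [0.033,0,-0.041],"fingers": 1}
    - {"dp": [10.7,-13,12.3],"dr": [0.033,0,-0.041],"fingers": 1}

```text
time_s: 19.12
tool_pos: [0.6603, 0.2228, 0.1292]
tool_rot: [179.8, -39.8, 18.1]
force: [-0.1, -0.8, -2.6]
grip_width: 0.0349
grasp_force: 40.0
```

```bash
python3 -c "
from h import *
S=env.read_camera('side');T=env.read_camera('top')
o=env.get_obs();p=o['tool_pos'];R=Ro.from_euler('xyz',o['tool_rot'],degrees=True);print(p,o['tool_rot'],o['force'],o['qpos'])
A=cv2.resize(S[230:380,190:340],(400,400));B=cv2.resize(T[150:300,180:330],(400,400))
k=400/150;c=np.array([.6389,.2122,.03]);y=np.radians(o['tool_rot'][2]);l=p[:2]-[.0244*np.cos(y)-.005*np.sin(y),.0244*np.sin(y)+.005*np.cos(y)];print('lid est',l,p[2]-.0219)
th=np.linspace(0,2*np.pi,60)
for n,I,off in(('side',A,(190,230)),('top',B,(180,150))):
    for q in np.c_[l[0]+.076*np.cos(th),l[1]+.076*np.sin(th),np.full(60,p[2]-.0219+.018)]:
        u=(proj(n,q)[0]-off)*k;cv2.circle(I,tuple(int(v) for v in u),1,(0,255,0),-1)
    u=(proj(n,c)[0]-off)*k;cv2.circle(I,tuple(int(v) for v in u),3,(255,0,255),-1)
cv2.imwrite('pics/s9.png',np.hstack([A,B])[:,:,::-1])"
```

```text
[0.66101611 0.2234749  0.12961878] [179.93570548 -39.90826671  18.00843501] [-0.39653279 -0.42813652 -3.93713133] [  13.26569738    2.81299785  -36.19842595  120.73201138   14.88578671
   17.68292647 -106.9013109 ]
lid est [0.63935722 0.21117641] 0.10771877710863934
```

View pics/s9.png

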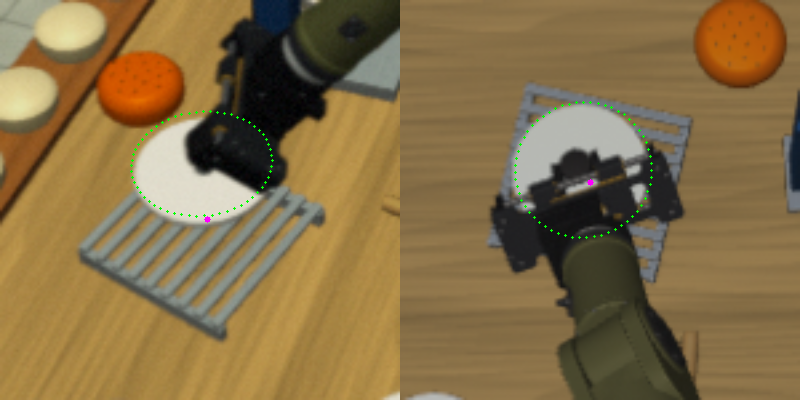

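Request:
step_arm:
  moves:
    - {"dp": [-9,0,10.7],"dr": [0,0,0],"fingers": 1}
    - {"dp": [-9,0,10.7],"dr": [0,0,0],"fingers": 1}
    - {"dp": [-9,0,10.7],"dr": [0,0,0],"fingers": 1}
    - {"dp": [-7.7,0,9.2],"dr": [0,0,0],"fingers": 1}
    - {"dp": [-5,0,6],"dr": [0,0,0],"fingers": 1}

```text
time_s: 19.85
tool_pos: [0.6596, 0.2215, 0.0671]
tool_rot: [179.8, -39.8, 18.0]
force: [0.3, 0.7, -4.4]
grip_width: 0.0354
grasp_force: 40.0
```

Request:
step_arm:
  moves:
    - {"dp": [-2,0,2.3],"dr": [0,0,0],"fingers": 1}
    - {"dp": [-1.9,0,2.3],"dr": [0,0,0],"fingers": 1}
    - {"dp": [-1.9,0,2.3],"dr": [0,0,0],"fingers": 1}
    - {"dp": [-1.3,0,1.5],"dr": [0,0,0],"fingers": 1}
    - {"dp": [0,0,0],"dr": [0,0,0],"fingers": 1}

```text
time_s: 20.48
tool_pos: [0.6605, 0.2228, 0.0575]
tool_rot: [179.8, -40.0, 18.1]
force: [0.1, 0.6, -4.5]
grip_width: 0.0353
grasp_force: 40.0
```

Request:
step_arm:
  moves:
    - {"dp": [-0.7,0,0.8],"dr": [0,0,0],"fingers": 1}
    - {"dp": [-0.7,0,0.8],"dr": [0,0,0],"fingers": 1}
    - {"dp": [-0.7,0,0.8],"dr": [0,0,0],"fingers": 1}
    - {"dp": [-0.7,0,0.8],"dr": [0,0,0],"fingers": 1}
    - {"dp": [0,0,0],"dr": [0,0,0],"fingers": 1}

```text
time_s: 21.1
tool_pos: [0.6604, 0.2228, 0.0532]
tool_rot: [179.8, -40.0, 18.1]
force: [0.4, 0.2, -3.0]
grip_width: 0.0349
grasp_force: 40.0
```

Request:
step_arm:
  moves:
    - {"dp": [-0.5,0,0.6],"dr": [0,0,0],"fingers": 1}
    - {"dp": [-0.5,0,0.6],"dr": [0,0,0],"fingers": 1}
    - {"dp": [-0.5,0,0.6],"dr": [0,0,0],"fingers": 1}
    - {"dp": [0,0,0],"dr": [0,0,0],"fingers": 1}
    - {"dp": [0,0,0],"dr": [0,0,0],"fingers": 1}

```text
time_s: 21.72
tool_pos: [0.661, 0.2231, 0.0517]
tool_rot: [179.8, -40.1, 18.1]
force: [0.1, -0.6, -0.2]
grip_width: 0.0351
grasp_force: 40.0
```

Request:
step_arm:
  moves:
    - {"dp": [-0.5,0,0.6],"dr": [0,0,0],"fingers": 1}
    - {"dp": [0,0,0],"dr": [0,0,0],"fingers": 1}
    - {"dp": [0,0,0],"dr": [0,0,0],"fingers": 1}
    - {"dp": [0,0,0],"dr": [0,0,0],"fingers": 1}
    - {"dp": [0,0,0],"dr": [0,0,0],"fingers": 1}
  squeeze: 10

```text
time_s: 22.35
tool_pos: [0.6615, 0.2232, 0.0517]
tool_rot: [179.8, -40.1, 18.2]
force: [-4.3, -2.2, 5.8]
grip_width: 0.0357
grasp_force: 10.0
```

Resting on the rack; open slowly, then retreat along the tool axis.

Request:
step_arm:
  moves:
    - {"dp": [0,0,0],"dr": [0,0,0],"fingers": 0.55}
    - {"dp": [0,0,0],"dr": [0,0,0],"fingers": 0.4}
    - {"dp": [0,0,0],"dr": [0,0,0],"fingers": 0.2}
    - {"dp": [0,0,0],"dr": [0,0,0],"fingers": 0}
    - {"dp": [0,0,0],"dr": [0,0,0],"fingers": 0}

```text
time_s: 22.98
tool_pos: [0.6604, 0.2228, 0.0501]
tool_rot: [179.8, -40.0, 18.1]
force: [0.3, -0.8, -0.1]
grip_width: 0.0711
grasp_force: 0.0
```

Request:
step_arm:
  moves:
    - {"dp": [0,0,0],"dr": [0,0,0],"fingers": 0}
    - {"dp": [0,0,-8],"dr": [0,0,0],"fingers": 0}
    - {"dp": [0,0,-15],"dr": [0,0,0],"fingers": 0}
    - {"dp": [0,0,-20],"dr": [0,0,0],"fingers": 0}
    - {"dp": [0,0,-20],"dr": [0,0,0],"fingers": 0}

```text
time_s: 23.6
tool_pos: [0.6214, 0.2104, 0.0987]
tool_rot: [179.8, -40.0, 18.1]
force: [-0.6, -0.7, -0.5]
grip_width: 0.0871
grasp_force: 0.0
```

Request:
step_arm:
  moves:
    - {"dp": [10,0,-20],"dr": [0,0,0],"fingers": 0}
    - {"dp": [15,0,-20],"dr": [0,0,0],"fingers": 0}
    - {"dp": [10,0,-10],"dr": [0,0,0],"fingers": 0}
    - {"dp": [0,0,0],"dr": [0,0,0],"fingers": 0}
    - {"dp": [0,0,0],"dr": [0,0,0],"fingers": 0}

```text
time_s: 24.22
tool_pos: [0.6161, 0.2089, 0.1579]
tool_rot: [179.8, -39.9, 18.1]
force: [-0.8, 0.1, -0.3]
grip_width: 0.087
grasp_force: 0.0
```

```bash
python3 -c "
from h import *
S=env.read_camera('side');T=env.read_camera('top');cv2.imwrite('pics/s10.png',S[:,:,::-1]);cv2.imwrite('pics/t10.png',T[:,:,::-1])
o=env.get_obs();print(o['tool_pos'],o['force'],o['grip_width'])
print(lev(S),foot(S))
for n,im,roi in(('top',T,(205,175,296,262)),('side',S,(215,250,315,345))):
    m=blob(im,(0,0,150),(180,35,255),roi);cs=max(cv2.findContours(m,0,cv2.CHAIN_APPROX_NONE)[0],key=cv2.contourArea)
    P=plane(n,cs[:,0],.048)[:,:2].astype(np.float32);print(n,cv2.contourArea(cs),cv2.minEnclosingCircle(P))
# mould & bystanders: image change against the first top picture
T0=cv2.imread('pics/top0.png')[:,:,::-1]
g=cv2.absdiff(T,np.ascontiguousarray(T0)).max(2);print('changed regions',[cv2.boundingRect(c) for c in cv2.findContours((cv2.medianBlur(g,5)>45).astype(np.uint8),0,1)[0] if cv2.contourArea(c)>30])"
```

```text
[0.61604202 0.20884347 0.15758826] [-0.07356318  0.25682141 -1.01464322] 0.0873772772457674
((np.float64(327.74285714285713), np.float64(179.87142857142857), 70), 'lever~', np.float64(0.630458371863912)) [164 171 172 173 174 175 176 177 178 179]
top 1312.5 ((0.6392003893852234, 0.21600639820098877), 0.07499852031469345)
side 1502.5 ((0.6372801065444946, 0.21897102892398834), 0.0778021514415741)
changed regions [(291, 444, 51, 36), (349, 332, 278, 148), (426, 226, 12, 12), (368, 217, 16, 12), (423, 202, 13, 15), (218, 194, 96, 231)]
```

```bash
python3 -c "
from cell import env
print(env.sign_off())"
```

```text
the job is handed in; nothing more can be done
None
```

The job is handed in (no verdict was returned): the lever snapped over and the ram is up, and the lid lies on the rack about 4 mm from its centre, let go and the arm clear. The float angle was only roughly measured, at about 0.63 rad against the 0.60 limit.

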